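Sort sealed sample canisters by heft

TASK

Three sealed sample canisters that look alike are on the lab bench, and only their weight tells which hold a steel ball. Stand the fallen one upright on the bench itself and let go of it before taking it again; then have every heavy canister standing in the green tray and every light one in the blue tray. Set them down in the trays gently, never tip over the ones that already stand, and leave the glassware, bottle and cups where they are.

Things in the scene. Friction and masses are not known exactly. Their poses are not given: they have to be found in the camera images.
- tin_1_center (a point): Sealed square canister, aluminium, dark bands, round orange cap; all three look alike. Body 56 x 56 mm, 92 mm tall, plus cap 42 mm diameter, 18 mm tall: 110 mm in all. Point on the long axis 55 mm above the base; z from base to cap, x and y square to the flat sides. Starts standing.
- tin_2_center (a point): Sealed square canister, aluminium, dark bands, round orange cap; all three look alike. Body 56 x 56 mm, 92 mm tall, plus cap 42 mm diameter, 18 mm tall: 110 mm in all. Point on the long axis 55 mm above the base; z from base to cap, x and y square to the flat sides. Starts standing.
- tin_3_center (a point): Sealed square canister, aluminium, dark bands, round orange cap; all three look alike. Body 56 x 56 mm, 92 mm tall, plus cap 42 mm diameter, 18 mm tall: 110 mm in all. Point on the long axis 55 mm above the base; z from base to cap, x and y square to the flat sides. Starts fallen over, lying on a flat side, cap to the left (+y) within 0.5 rad.
- tray_green_floor (a point): Low green plastic tray fixed to the bench, 216 mm long (x) by 126 mm wide (y), walls 6 mm thick, rim 26 mm high; inner floor 204 x 114 mm, 10 mm above the bench. Point at the centre of that floor, x along the long side. Two canisters fit side by side along x, axes 100 mm apart. For the heavy canisters. 
- tray_blue_floor (a point): Low blue plastic tray fixed to the bench, 216 mm long (x) by 126 mm wide (y), walls 6 mm thick, rim 26 mm high; inner floor 204 x 114 mm, 10 mm above the bench. Point at the centre of that floor, x along the long side. Two canisters fit side by side along x, axes 100 mm apart. For the light canisters. 
- flask: Clear conical flask, 74 mm wide at the base, 108 mm tall, loose on the bench; origin at the centre of its underside, z up. A bystander: leave it where it is.
- amber: Brown bottle with black cap, 56 mm diameter, 125 mm tall, loose on the bench; origin at the centre of its underside, z up. A bystander: leave it where it is.
- cup: Green plastic cup, 76 mm diameter, 100 mm tall, loose on the bench; origin at the centre of its underside, z up. A bystander: leave it where it is.
- beaker: Pink beaker, 68 mm diameter, 75 mm tall, loose on the bench; origin at the centre of its underside, z up. A bystander: leave it where it is.
- dish: Flat clear glass dish, 90 mm diameter, 16 mm tall, loose on the bench; origin at the centre of its underside, z up. A bystander: leave it where it is.
- tin_1: The same canister as tin_1_center; origin at the centre of its base, z along the axis towards the cap. Heavy canisters weigh 450 to 680 g, light ones 130 to 195 g; one or two of the three are heavy, a different choice each time. 
- tin_2: The same canister as tin_2_center; origin at the centre of its base, z along the axis towards the cap. Heavy canisters weigh 450 to 680 g, light ones 130 to 195 g; one or two of the three are heavy, a different choice each time. 
- tin_3: The same canister as tin_3_center; origin at the centre of its base, z along the axis towards the cap. Heavy canisters weigh 450 to 680 g, light ones 130 to 195 g; one or two of the three are heavy, a different choice each time. 
- tray_green: The same tray as tray_green_floor; origin on the bench under its centre.
- tray_blue: The same tray as tray_blue_floor; origin on the bench under its centre.

How it is judged:
By the outcome, as a careful person would: the job done as asked, in the order asked, and still so for the second after the job is handed in, with the robot touching nothing.
It also fails if it takes over 72 s, if anything falls off the work surface, if the arm or the gripper's body presses on something with over 40 N, if the wrist force passes 120 N, or if a joint passes its speed limit or range.

ROBOT

A 6-joint arm with a two-finger parallel gripper is mounted at the origin on the work surface. World frame = base frame: x ahead of the robot, y to its left, z up, the work surface at z = 0. Lengths are in m, angles in rad, forces in N, time in s.
With the tool pointing down it reaches from about 0.3 to 0.775 m from the base axis. Payload 14.6 kg.
Tool frame: the origin (TCP) lies on the centre line of the jaws, within the pads' length; the fingertips stand 19 mm ahead of it and the grasp point (between the pads) is the TCP (ctrl.tip_reach is the distance from the TCP to the fingertips, in m); x points along the fingers, y is the direction in which the jaws open and shut, and the axes are right-handed (so a half turn about x gives the same grasp; the last joint's range is limited). The gripper opens to 94 mm and grips with 3 to 60 N. Pads are 16 mm wide; open, the fingers measure 119 mm over their backs; the gripper's body (75 mm by 177 mm) begins 78 mm behind the grasp point.
Start: joints at [-0.067, 0.3, 1.521, -0, 1.321, -0.067], TCP at [0.55, -0, 0.224] pointing down, gripper open.
Joint ranges: [-3.03, 3.03], [-0.79, 2.21], [0.23, 2.52], [-1.04, 4.18], [0, 3.07], [-2.55, 2.55]. Speed limits (rad/s): [2.22, 2.22, 2.57, 3.14, 3.14, 3.14].

INTERFACE

Orientations are given as [roll, pitch, yaw] about the fixed x, y, z axes, in that order (R = Rz(yaw) Ry(pitch) Rx(roll)).
In Python, from station import ctrl, optics, models gives the robot as it stands. The module is installed in compiled form; this text tells all that it offers.
- The arm moves only by the tool arm_command, never from a script. Its argument "deltas" is a list of rows, each an object with "translation": the shift along the tool's x, y, z in units of 25 mm (1.0 is 25 mm), a list of three; "turn": the turn, a rotation vector about the tool's x, y, z in units of 5 degrees (1.0 is 5 degrees), a list of three. In form: [{"translation": [x, y, z], "turn": [rx, ry, rz]}, ...]. A call has 1 to 12 rows; each row is the pose to reach, as a shift and turn from the pose commanded when the call began, along the tool's axes at that moment; what a row does not reach only later rows make up. A row lasts 1/12 s, in which the tool goes at most 41.7 mm and 7.16 degrees, less where a joint would pass 70% of its speed; a pose out of reach is approached as far as the arm can. A call with a gripper value outside its range is refused whole. "gripper" is the finger opening in mm, from 0 to 94, set as the call begins (left out, the last holds). The fingers move at their own pace and stop on an object; "force" is the grip in N (left out, the last holds). Time passes only in rows, so rows that repeat a pose let the fingers close. It gives the time, the measured TCP pose, the force and the opening at its end, in the units of the state.
- ctrl.get_obs(): the state, without advancing time (a new reading comes with each control period).
- optics.camera(name): name is "scene" or "side" or "wrist"; returns the picture (480x640x3 uint8, red, green, blue); there is no depth.
- optics.get_calibration(name): a dict with "K" (3x3 intrinsics, pixels), "origin" and "orientation" of the camera in the world. Camera axes: x right, y down, z forward; pixel columns grow to the right and rows downward; lengths in m; the calibration is good to about 2 mm. The wrist camera is an equidistant fisheye: a pixel r from the principal point sees the ray r / f radians off the axis. A picture is of the moment at which its call begins: read the wrist's pose just before it. get_calibration takes no time and is no camera call; for the wrist camera it gives the pose at the moment of the call.
- ctrl.hand_in(): hands the job in, once; it reports no verdict.
Trained networks look in the newest picture that a camera, given by its name, has taken for a name from the list of things; names that differ only in an ending like _2 or _b are one class to them, and where a whole thing is asked for, a point or a joint stands for the part that bears it (a point fixed in the world has none). Each returns a list of dicts, best first, with "score" (0 to 1); they miss things now and then, are a little off and sometimes report something else, mostly with a low value. They report only what shows in the picture. A call takes as long as a camera call.
- models.look_for(target, camera): "box" ([left, top, right, bottom] in pixels, round what is visible of it).
- models.cut_out(target, camera): "pixels" (480x640 bool, what is visible of it) and "box" ([left, top, right, bottom] in pixels, round what is visible of it).
- models.mark_of(target, camera): "at" ([column, row] in pixels: a listed point, or the origin of a listed thing).
The state is a dict: "time_s": time; "qpos": joint angles; "joint_vel": joint speeds; "tau": joint torques, N m; "ee_pos": TCP position; "eef_rot": TCP orientation; "force": force on the tool from outside, world axes, zero at the start; "moment": the same for the moment, N m; "grip_width": finger opening in m.
Only numpy, scipy, OpenCV 4.12 (cv2) and the standard library are available. Lean on these libraries where they do the work, as an engineer would, in place of code of your own. Each camera call takes 0.05 s, during which the arm holds its last target.

## Working session

There is one attempt and no reset: what is moved stays moved. The work goes in short steps, Python scripts to look and compute and a tool call to move; the robot and the scene stay as the last step left them, time stands still between calls to the robot, and variables do not carry over. Pictures are saved under pics/ and viewed, and the job is handed in when it is done.

Besides the shell and the picture viewer there is one more tool, called after "Emit:" as a command line: name --argument value ..., lists and objects as JSON in quotes. arm_command: Moves the arm, as the interface text tells. Its arguments: {"type":"object","properties":{"deltas":{"type":"array"},"gripper":{"type":"number"},"force":{"type":"number"}},"required":["deltas"]}

```bash
mkdir -p pics; ls; python3 - <<'E'
from station import ctrl, optics, models
import cv2, numpy as np
print(ctrl.get_obs()); print(ctrl.tip_reach)
for n in ["scene","side"]:
    im=optics.camera(n); cv2.imwrite(f"pics/{n}0.png",im[:,:,::-1])
    c=optics.get_calibration(n); print(n,c)
    for t in ["tin_1_center","tin_1","tray_green_floor","tray_blue_floor"]:
        print(t,[(np.round(d["at"],1).tolist(),round(d["score"],2)) for d in models.mark_of(t,n)])
E
```

```text
pics
{'time_s': 0.0, 'qpos': array([-6.66110513e-02,  3.00444289e-01,  1.52153418e+00, -1.16760445e-05,
        1.32070258e+00, -6.66011061e-02]), 'joint_vel': array([-0.00107876, -0.00248598,  0.0001773 , -0.00263993,  0.00058033,
       -0.00128616]), 'tau': array([-1.53750298e-03, -5.31805658e+01, -3.52735734e+01,  7.07558286e-02,
        2.43994006e-02, -4.79655944e-05]), 'ee_pos': array([5.49776736e-01, 3.02923549e-06, 2.23920866e-01]), 'eef_rot': array([-1.62700669,  1.56970787,  3.08537524]), 'force': array([ 0.09450079, -0.37533536,  0.23164982]), 'moment': array([ 0.01193147,  0.01334807, -0.03889005]), 'grip_width': 0.0941683771278637}
0.019
scene {'K': array([[505.92122882,   0.        , 320.43731787],
       [  0.        , 505.92122882, 239.73690286],
       [  0.        ,   0.        ,   1.        ]]), 'origin': array([1.14568349, 0.51475362, 0.77421693]), 'orientation': array([-2.36357264, -0.00425408,  2.35776395])}
tin_1_center [([347.0, 274.6], 0.92)]
tin_1 [([344.0, 294.6], 0.97), ([266.1, 230.8], 0.78), ([336.0, 193.1], 0.67)]
tray_green_floor [([272.1, 170.4], 0.83)]
tray_blue_floor [([482.4, 291.4], 0.88)]
side {'K': array([[570.96283538,   0.        , 320.51919573],
       [  0.        , 570.96283538, 238.42374289],
       [  0.        ,   0.        ,   1.        ]]), 'origin': array([ 0.15516206, -0.74023548,  0.60985634]), 'orientation': array([-2.1244434 , -0.00382238, -0.56538644])}
tin_1_center [([309.3, 208.6], 0.84), ([306.3, 234.1], 0.72)]
tin_1 [([272.9, 299.5], 0.91), ([378.6, 292.7], 0.63), ([310.2, 232.1], 0.55)]
tray_green_floor [([365.5, 369.5], 0.62)]
tray_blue_floor [([185.6, 214.8], 0.76), ([186.7, 218.7], 0.62)]
```

View pics/scene0.png

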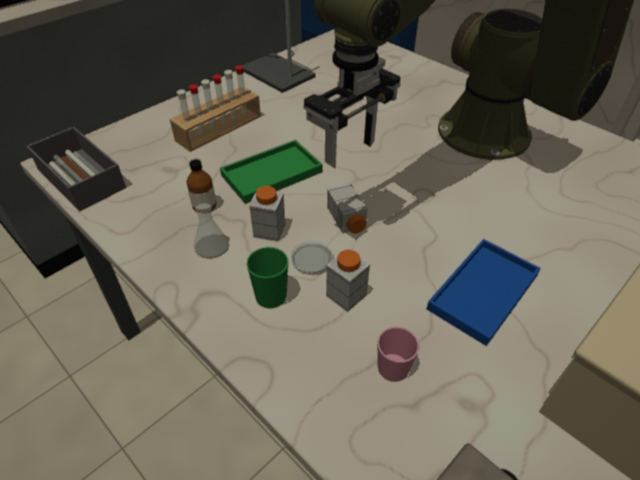

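View pics/side0.png

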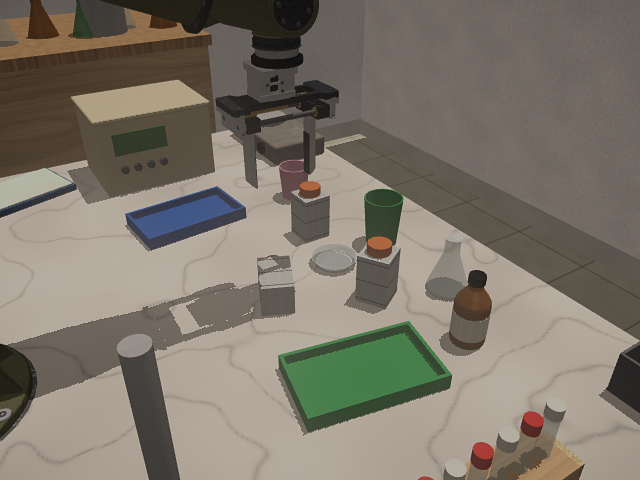

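Scene view: standing tins at (348,278) and (268,213), the fallen one at (347,208) with its cap at (357,224). The green tray is at (272,170) and the blue at (484,290). Next I'll fit silhouettes in both views.

```bash
cat > h.py <<'E'
from station import ctrl, optics, models
import cv2, numpy as np
from scipy.spatial.transform import Rotation as R
from scipy.optimize import minimize
def cal(n):
    c=optics.get_calibration(n); return c["K"],np.array(c["origin"]),R.from_euler("xyz",c["orientation"]).as_matrix()
def proj(c,P):
    K,o,M=c; q=(np.atleast_2d(P)-o)@M
    return np.c_[K[0,0]*q[:,0]/q[:,2]+K[0,2],K[1,1]*q[:,1]/q[:,2]+K[1,2]]
def onz(c,uv,z):
    K,o,M=c; d=M@np.array([(uv[0]-K[0,2])/K[0,0],(uv[1]-K[1,2])/K[1,1],1]); return o+d*(z-o[2])/d[2]
a=np.linspace(0,2*np.pi,24,endpoint=False)
BOX=np.array([[x,y,z] for x in(-.028,.028) for y in(-.028,.028) for z in(0,.092)])
CAP=np.array([[.021*np.cos(t),.021*np.sin(t),z] for t in a for z in(.092,.11)])
TRAY=np.array([[x,y,z] for x in(-.108,.108) for y in(-.063,.063) for z in(0,.026)])
def pose(kind,p):
    x,y,w=p
    if kind=="tin": return R.from_euler("z",w).as_matrix(),np.array([x,y,0]),[BOX,CAP]
    if kind=="fallen": # axis dir at yaw w, base center at x,y
        return R.from_euler("z",w).as_matrix()@R.from_euler("y",90,degrees=True).as_matrix(),np.array([x,y,.028]),[BOX,CAP]
    return R.from_euler("z",w).as_matrix(),np.array([x,y,0]),[TRAY]
def sil(c,kind,p):
    M,t,parts=pose(kind,p); im=np.zeros((480,640),np.uint8)
    for P in parts:
        h=cv2.convexHull(proj(c,P@M.T+t).astype(np.float32))
        cv2.fillConvexPoly(im,np.round(h*16).astype(np.int32),255,cv2.LINE_AA,4)
    return im/255.
def fit(kind,p0,obs):
    def f(p):
        s=0
        for c,m in obs:
            g=sil(c,kind,p); s+=1-np.minimum(g,m).sum()/np.maximum(g,m).sum()
        return s/len(obs)
    best=None
    for dw in(0,.25,-.25,.6) if kind=="tin" else (0,):
        q=np.array(p0)+[0,0,dw]
        r=minimize(f,q,method="Nelder-Mead",options=dict(initial_simplex=[q,q+[.015,0,0],q+[0,.015,0],q+[0,0,.2]],xatol=1e-4,fatol=1e-5,maxiter=300))
        if best is None or r.fun<best.fun: best=r
    return best.x,best.fun
E
cat > s1.py <<'E'
from h import *
C={};Mk={}
for n in["scene","side"]:
    optics.camera(n); C[n]=cal(n)
    for t in["tin_1","tray_green","tray_blue"]:
        Mk[n,t]=models.cut_out(t,n); print(n,t,[(d["box"],round(d["score"],2)) for d in Mk[n,t]])
    for t in["flask","amber","cup","beaker","dish"]:
        d=models.mark_of(t,n)
        if d: print(n,t,onz(C[n],d[0]["at"],0).round(3)[:2],round(d[0]["score"],2))
import pickle; pickle.dump((C,Mk),open("m.pkl","wb"))
E
python3 s1.py
```

```text
scene tin_1 [([326.4, 184.2, 366.8, 233.7], 0.97), ([324.5, 250.3, 369.0, 308.1], 0.73), ([185.5, 160.8, 218.4, 206.5], 0.69), ([246.9, 182.9, 287.6, 243.1], 0.59)]
scene tray_green [([219.2, 139.5, 322.5, 203.0], 0.93)]
scene tray_blue [([426.4, 240.0, 539.3, 346.4], 0.96)]
scene flask [ 0.517 -0.275] 0.22
scene amber [ 0.717 -0.289] 0.8
scene cup [0.779 0.022] 0.61
scene beaker [0.734 0.288] 0.81
scene dish [0.657 0.009] 0.78
side tin_1 [([291.6, 180.1, 332.1, 241.4], 0.96), ([357.8, 236.0, 402.1, 309.9], 0.91), ([255.3, 255.4, 294.6, 315.0], 0.62)]
side tray_green [([280.4, 322.9, 453.0, 429.7], 0.64), ([124.4, 184.6, 247.5, 250.4], 0.37)]
side tray_blue [([124.2, 186.0, 246.7, 250.6], 0.86)]
side flask [ 0.787 -0.161] 0.85
side amber [ 0.723 -0.284] 0.96
side cup [0.774 0.018] 0.61
side beaker [0.733 0.287] 0.92
side dish [0.67  0.013] 0.63
```

```bash
cat > s2.py <<'E'
from h import *
import pickle; C,Mk=pickle.load(open("m.pkl","rb"))
def pick(n,t,uv):
    d=min(Mk[n,t],key=lambda d:np.hypot((d["box"][0]+d["box"][2])/2-uv[0],(d["box"][1]+d["box"][3])/2-uv[1])); return C[n],d["pixels"].astype(float)
J=[("A","tin","tin_1",(347,279),(312,211),None),("B","tin","tin_1",(267,213),(380,273),None),("F","fallen","tin_1",(347,209),(275,285),1.6),
("G","tray","tray_green",(271,171),(367,376),0.),("Bl","tray","tray_blue",(483,293),(186,218),0.)]
im={n:optics.camera(n).copy() for n in C}
for nm,k,t,u,v,w in J:
    o=[pick("scene",t,u),pick("side",t,v)]
    p0=onz(C["side"],v,.04 if k!="tray" else .01)[:2]
    if k=="fallen": p0=p0-[0,.05]
    p,e=fit(k,[*p0,w or 0.],o); print(nm,p.round(4),round(e,3))
    for n in C:
        cs,_=cv2.findContours((sil(C[n],k,p)>.5).astype(np.uint8),0,2); cv2.drawContours(im[n],cs,-1,(255,0,0),1)
for n in C: cv2.imwrite(f"pics/fit_{n}.png",cv2.resize(im[n][120:400,120:580,::-1],None,fx=1.7,fy=1.7))
E
python3 s2.py
```

```text
A [ 0.6767  0.1189 -0.1167] 0.074
B [ 0.6649 -0.1213  0.6101] 0.054
F [ 0.4952 -0.0761  1.1355] 0.079
G [ 0.53   -0.2677 -0.194 ] 0.057
Bl [0.4815 0.3014 0.0914] 0.044
```

View pics/fit_scene.png

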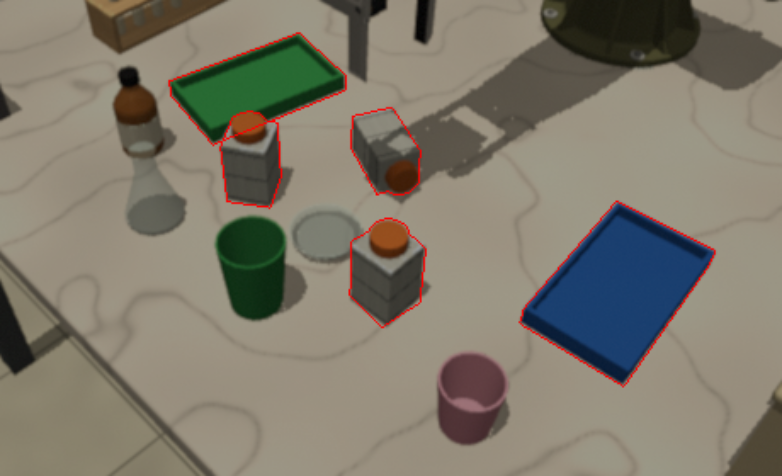

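View pics/fit_side.png

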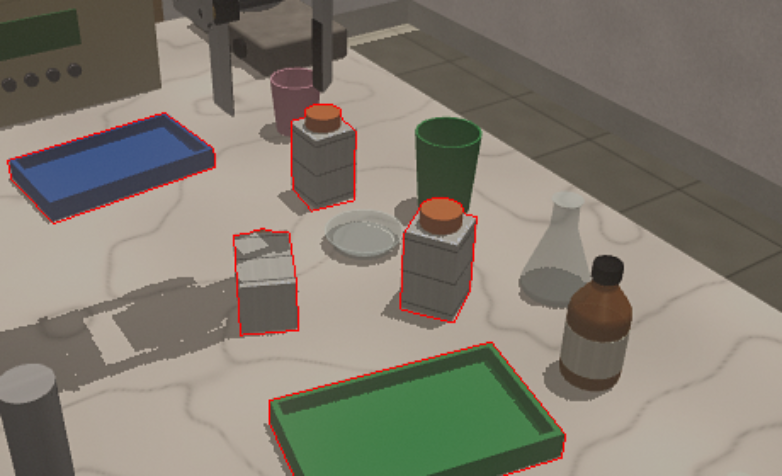

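```bash
cat >> h.py <<'E'
def frame(xd,yd):
    x=np.array(xd,float); x/=np.linalg.norm(x); y=np.array(yd,float); y-=x*(x@y); y/=np.linalg.norm(y)
    return np.c_[x,y,np.cross(x,y)]
def cur():
    o=ctrl.get_obs(); return np.array(o["ee_pos"]),R.from_euler("xyz",o["eef_rot"]).as_matrix(),o
def delta(p,M,frm=None):
    p0,M0,o=cur()
    if frm is not None: p0,M0=frm
    best=None
    for s in(1,-1):
        Mt=M@np.diag([1,s,s]); rv=R.from_matrix(M0.T@Mt).as_rotvec(degrees=True)
        if best is None or np.linalg.norm(rv)<np.linalg.norm(best[0]): best=rv,Mt
    t=M0.T@(np.array(p)-p0)
    print("T",(t/.025).round(2).tolist(),"turn",(best[0]/5).round(2).tolist(),"rows",round(max(np.linalg.norm(t)/.0417,np.linalg.norm(best[0])/7.16),1))
    return np.array(p),best[1]
def down(yaw): # jaw axis at yaw
    return frame([0,0,-1],[np.cos(yaw),np.sin(yaw),0])
W=1.1355; c3=np.array([np.cos(W),np.sin(W),0]); n3=np.array([c3[1],-c3[0],0]); zz=np.array([0,0,1.])
def tilt(deg): # tool tilt: positive -> pointing toward +c
    t=np.radians(deg); return frame(np.sin(t)*c3-np.cos(t)*zz,n3)
E
python3 - <<'E'
from h import *
p,M,o=cur(); print(M.round(3))
b=np.array([.4952,-.0761,0])+.05*c3
for T in(tilt(-35),tilt(55)):
  A=delta([b[0],b[1],.16],T); 
h=delta([b[0],b[1],.16],tilt(-35)); delta([b[0],b[1],.03],tilt(-35),h)
E
```

```text
[[-0.  1. -0.]
 [ 0. -0. -1.]
 [-1. -0. -0.]]
T [2.58, -1.35, 1.23] turn [4.83, -6.89, -1.52] rows 6.0
T [2.58, -1.35, 1.23] turn [4.6, 10.82, 2.39] rows 8.4
T [2.58, -1.35, 1.23] turn [4.83, -6.89, -1.52] rows 6.0
T [4.26, 0.0, -2.98] turn [0.0, 0.0, 0.0] rows 3.1
```

Emit:
arm_command --deltas '[{"translation":[2.58,-1.35,1.23],"turn":[4.83,-6.89,-1.52]},{"translation":[2.58,-1.35,1.23],"turn":[4.83,-6.89,-1.52]},{"translation":[2.58,-1.35,1.23],"turn":[4.83,-6.89,-1.52]},{"translation":[2.58,-1.35,1.23],"turn":[4.83,-6.89,-1.52]},{"translation":[2.58,-1.35,1.23],"turn":[4.83,-6.89,-1.52]},{"translation":[2.58,-1.35,1.23],"turn":[4.83,-6.89,-1.52]},{"translation":[2.58,-1.35,1.23],"turn":[4.83,-6.89,-1.52]},{"translation":[2.58,-1.35,1.23],"turn":[4.83,-6.89,-1.52]},{"translation":[2.58,-1.35,1.23],"turn":[4.83,-6.89,-1.52]}]' --gripper 94 --force 30

```text
time_s: 2.25
ee_pos: [0.5163, -0.0309, 0.16]
eef_rot: [-0.001, 0.963, -2.005]
force: [-0.1, 0.3, 0.1]
grip_width: 0.0944
```

```bash
python3 - <<'E'
from h import *
p,M,o=cur(); print(p,o["qpos"].round(3),o["force"].round(2))
b=np.array([.4952,-.0761,0])+.05*c3
delta([b[0],b[1],.16],tilt(-35));delta([b[0],b[1],.03],tilt(-35))
cv2.imwrite("pics/w1.png",optics.camera("wrist")[:,:,::-1])
E
```

```text
[ 0.51631781 -0.03087473  0.16002006] [ 0.108  0.486  1.531 -0.513  1.483  0.682] [-0.07  0.25  0.13]
T [-0.0, -0.0, -0.0] turn [0.02, -0.03, -0.01] rows 0.0
T [4.27, -0.0, -2.97] turn [0.02, -0.03, -0.01] rows 3.1
```

View pics/w1.png

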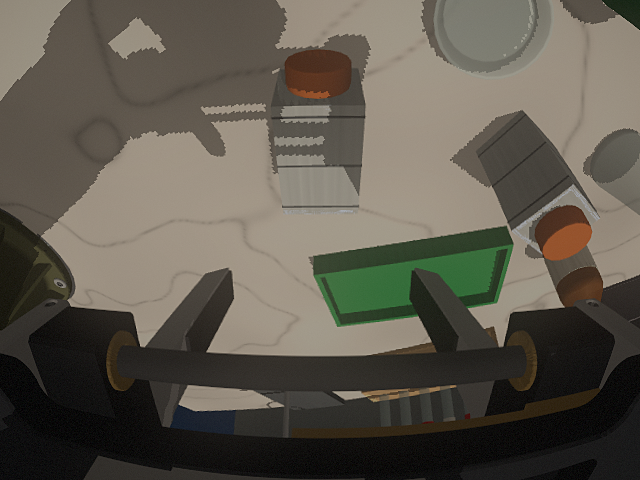

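The wrist view shows the fallen tin centred between the fingers (x≈318) and square to them. I'll descend, then close.

Emit:
arm_command --deltas '[{"translation":[1.4,0,-1],"turn":[0,0,0]},{"translation":[2.8,0,-2],"turn":[0,0,0]},{"translation":[3.5,0,-2.45],"turn":[0,0,0]},{"translation":[4.0,0,-2.8],"turn":[0,0,0]},{"translation":[4.27,0,-2.97],"turn":[0,0,0]},{"translation":[4.27,0,-2.97],"turn":[0,0,0]},{"translation":[4.27,0,-2.97],"turn":[0,0,0]}]'

```text
time_s: 2.88
ee_pos: [0.5168, -0.0313, 0.0312]
eef_rot: [0.003, 0.961, -2.004]
force: [0.1, -0.0, -0.1]
grip_width: 0.0942
```

Emit:
arm_command --deltas '[{"translation":[0,0,0],"turn":[0,0,0]},{"translation":[0,0,0],"turn":[0,0,0]},{"translation":[0,0,0],"turn":[0,0,0]},{"translation":[0,0,0],"turn":[0,0,0]},{"translation":[0,0,0],"turn":[0,0,0]},{"translation":[0,0,0],"turn":[0,0,0]},{"translation":[0,0,0],"turn":[0,0,0]},{"translation":[0,0,0],"turn":[0,0,0]}]' --gripper 40 --force 35

```text
time_s: 3.55
ee_pos: [0.5161, -0.0311, 0.0301]
eef_rot: [0.001, 0.96, -2.005]
force: [-1.6, 1.5, 1.9]
grip_width: 0.0553
```

Emit:
arm_command --deltas '[{"translation":[-0.33,0,0.23],"turn":[0,0,0]},{"translation":[-1,0,0.7],"turn":[0,0,0]},{"translation":[-2,0,1.4],"turn":[0,0,0]},{"translation":[-3,0,2.1],"turn":[0,0,0]},{"translation":[-3.6,0,2.5],"turn":[0,0,0]},{"translation":[-3.6,0,2.5],"turn":[0,0,0]},{"translation":[-3.6,0,2.5],"turn":[0,0,0]},{"translation":[-3.6,0,2.5],"turn":[0,0,0]}]'

```text
time_s: 4.22
ee_pos: [0.5157, -0.0308, 0.1385]
eef_rot: [-0.002, 0.959, -2.007]
force: [-0.3, -1.0, -1.1]
grip_width: 0.0559
```

```bash
python3 - <<'E'
from h import *
p,M,o=cur(); print(p,o["force"].round(2),o["moment"].round(2),o["grip_width"])
delta([p[0],p[1],.14],tilt(55)); print(R.from_matrix(M.T@tilt(55)).as_rotvec(degrees=True)/5)
cv2.imwrite("pics/w2.png",optics.camera("wrist")[:,:,::-1])
E
```

```text
[ 0.51573721 -0.03078028  0.13850666] [-0.29 -1.02 -1.14] [ 0.36 -0.16  0.03] 0.05590206773696909
T [-0.05, -0.0, 0.03] turn [-0.0, 18.01, 0.01] rows 12.6
[-2.04650645e-04  1.80083093e+01  1.43288388e-02]
```

View pics/w2.png

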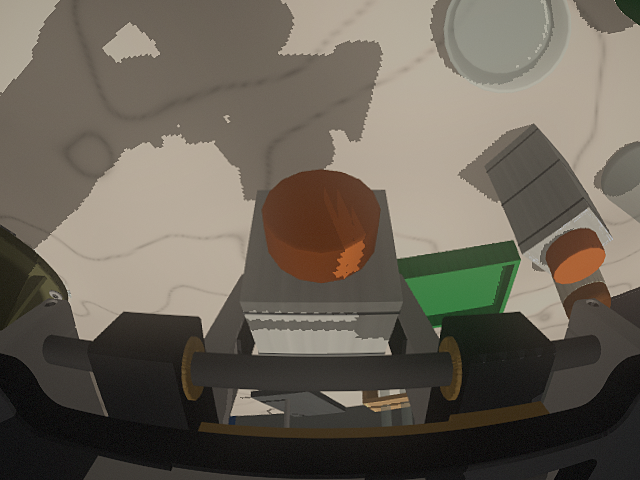

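The tin is held firmly. Next I rotate it 90° about the jaw axis.

Emit:
arm_command --deltas '[{"translation":[0,0,0],"turn":[0,1.2,0]},{"translation":[0,0,0],"turn":[0,2.4,0]},{"translation":[0,0,0],"turn":[0,3.6,0]},{"translation":[0,0,0],"turn":[0,4.8,0]},{"translation":[0,0,0],"turn":[0,6.0,0]},{"translation":[0,0,0],"turn":[0,7.2,0]},{"translation":[0,0,0],"turn":[0,8.4,0]},{"translation":[0,0,0],"turn":[0,9.6,0]},{"translation":[0,0,0],"turn":[0,10.8,0]},{"translation":[0,0,0],"turn":[0,12,0]},{"translation":[0,0,0],"turn":[0,13.2,0]},{"translation":[0,0,0],"turn":[0,14,0]}]'

```text
time_s: 5.27
ee_pos: [0.5157, -0.0313, 0.1384]
eef_rot: [-3.14, 0.955, 1.135]
force: [0.2, 0.7, -2.3]
grip_width: 0.0559
```

```bash
python3 - <<'E'
from h import *
p,M,o=cur(); print(p,o["qpos"].round(2),o["force"].round(2),o["grip_width"])
delta([.516,-.031,.14],tilt(55))
E
```

```text
[ 0.51568693 -0.03125429  0.13836127] [-0.42  0.31  1.84  0.71  1.1  -0.35] [ 0.23  0.75 -2.32] 0.055863446568405015
T [-0.05, 0.01, -0.05] turn [-0.02, 3.94, -0.0] rows 2.8
```

Emit:
arm_command --deltas '[{"translation":[0,0,0],"turn":[0,1.2,0]},{"translation":[0,0,0],"turn":[0,2.4,0]},{"translation":[0,0,0],"turn":[0,3.4,0]},{"translation":[0,0,0],"turn":[0,3.95,0]},{"translation":[0,0,0],"turn":[0,3.95,0]},{"translation":[0,0,0],"turn":[0,3.95,0]},{"translation":[0,0,0],"turn":[0,3.95,0]}]'

```text
time_s: 5.85
ee_pos: [0.5162, -0.0306, 0.1392]
eef_rot: [-3.141, 0.617, 1.136]
force: [-1.0, 0.3, -1.3]
grip_width: 0.0561
```

```bash
python3 - <<'E'
from h import *
p,M,o=cur(); print(p,o["qpos"].round(2),o["force"].round(2),o["grip_width"])
delta([p[0],p[1],.06],tilt(55));delta([p[0],p[1],.05],tilt(55))
for n in["scene","side"]:
  cv2.imwrite(f"pics/{n}3.png",cv2.resize(optics.camera(n)[80:340,180:440,::-1],None,fx=2.2,fy=2.2))
E
```

```text
[ 0.51623383 -0.03060219  0.13916915] [-0.54  0.41  1.88  1.02  1.25 -0.66] [-1.    0.34 -1.25] 0.05607657435612284
T [1.83, 0.0, 2.58] turn [-0.0, 0.07, 0.01] rows 1.9
T [2.06, 0.0, 2.91] turn [-0.0, 0.07, 0.01] rows 2.1
```

View pics/scene3.png

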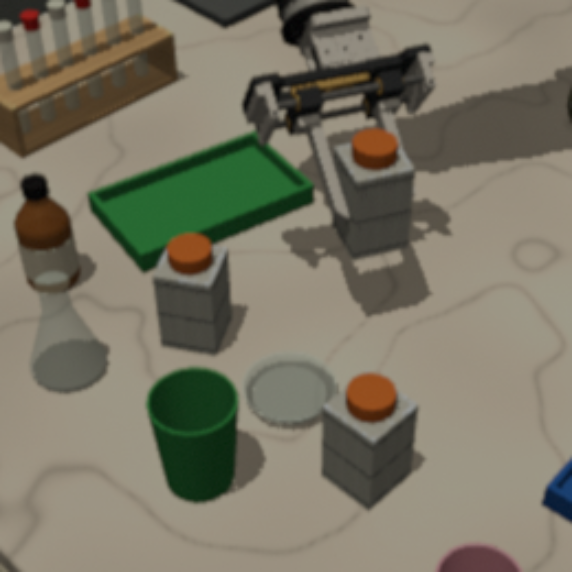

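View pics/side3.png

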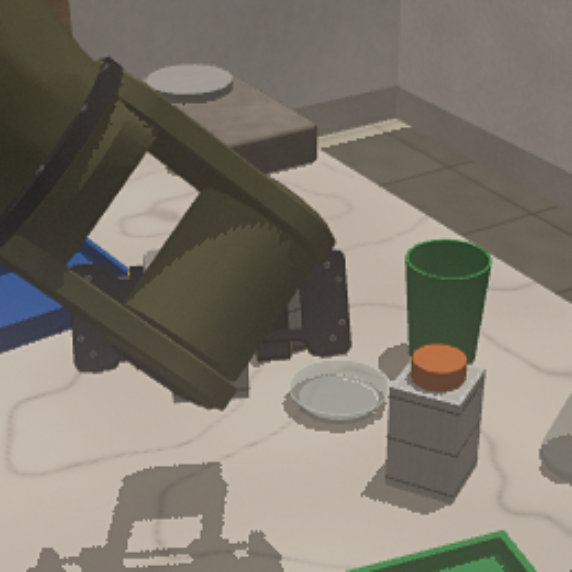

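The scene view shows the tin held upright, cap up at about (374,148). Now I lower it.

Emit:
arm_command --deltas '[{"translation":[0.5,0,0.7],"turn":[0,0.07,0]},{"translation":[1,0,1.4],"turn":[0,0.07,0]},{"translation":[1.4,0,2.0],"turn":[0,0.07,0]},{"translation":[1.7,0,2.4],"turn":[0,0.07,0]},{"translation":[1.83,0,2.58],"turn":[0,0.07,0]},{"translation":[1.83,0,2.58],"turn":[0,0.07,0]},{"translation":[1.83,0,2.58],"turn":[0,0.07,0]}]'

```text
time_s: 6.53
ee_pos: [0.5166, -0.0305, 0.061]
eef_rot: [3.141, 0.61, 1.136]
force: [-0.3, 0.2, -0.6]
grip_width: 0.0562
```

Emit:
arm_command --deltas '[{"translation":[0.046,0,0.066],"turn":[0,0,0]},{"translation":[0.092,0,0.13],"turn":[0,0,0]},{"translation":[0.115,0,0.165],"turn":[0,0,0]},{"translation":[0.138,0,0.197],"turn":[0,0,0]},{"translation":[0.138,0,0.197],"turn":[0,0,0]}]'

```text
time_s: 6.95
ee_pos: [0.5163, -0.0306, 0.0544]
eef_rot: [3.141, 0.609, 1.135]
force: [-0.4, 0.2, -1.7]
grip_width: 0.0559
```

Emit:
arm_command --deltas '[{"translation":[0.023,0,0.033],"turn":[0,0,0]},{"translation":[0.046,0,0.066],"turn":[0,0,0]},{"translation":[0.046,0,0.066],"turn":[0,0,0]},{"translation":[0.046,0,0.066],"turn":[0,0,0]}]'

```text
time_s: 7.28
ee_pos: [0.5163, -0.0306, 0.0523]
eef_rot: [3.141, 0.609, 1.136]
force: [0.5, 0.1, -1.0]
grip_width: 0.0559
```

Emit:
arm_command --deltas '[{"translation":[0.023,0,0.033],"turn":[0,0,0]},{"translation":[0.046,0,0.066],"turn":[0,0,0]},{"translation":[0.046,0,0.066],"turn":[0,0,0]},{"translation":[0.046,0,0.066],"turn":[0,0,0]}]'

```text
time_s: 7.62
ee_pos: [0.5163, -0.0306, 0.0503]
eef_rot: [3.141, 0.609, 1.136]
force: [0.3, -0.5, -1.7]
grip_width: 0.0559
```

Emit:
arm_command --deltas '[{"translation":[0.023,0,0.033],"turn":[0,0,0]},{"translation":[0.034,0,0.05],"turn":[0,0,0]},{"translation":[0.034,0,0.05],"turn":[0,0,0]}]'

```text
time_s: 7.87
ee_pos: [0.5164, -0.0307, 0.049]
eef_rot: [3.141, 0.609, 1.135]
force: [-0.9, -0.5, 2.1]
grip_width: 0.0556
```

```bash
python3 - <<'E'
from h import *
p,M,o=cur(); print(p,o["force"].round(2))
cv2.imwrite("pics/s4.png",cv2.resize(optics.camera("scene")[120:280,250:450,::-1],None,fx=4,fy=3.7*4/3.7))
E
```

```text
[ 0.51636981 -0.03067821  0.04903047] [-0.88 -0.49  2.14]
```

View pics/s4.png

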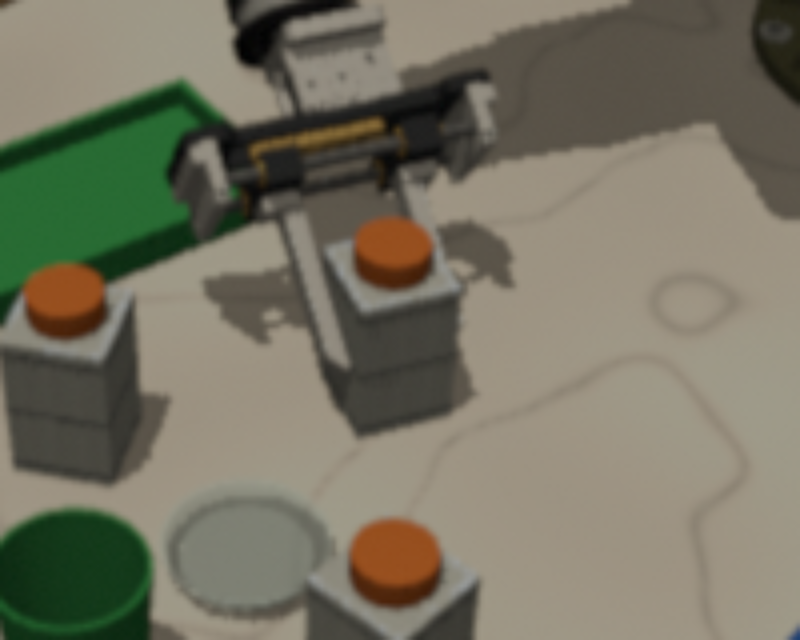

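Force went from -1.7 to +2.1 N, so the base is on the bench at (400,430 in the zoomed view). Now I let go.

Emit:
arm_command --deltas '[{"translation":[0,0,0],"turn":[0,0,0]},{"translation":[0,0,0],"turn":[0,0,0]},{"translation":[0,0,0],"turn":[0,0,0]},{"translation":[0,0,0],"turn":[0,0,0]},{"translation":[0,0,0],"turn":[0,0,0]},{"translation":[0,0,0],"turn":[0,0,0]}]' --gripper 90

```text
time_s: 8.42
ee_pos: [0.5163, -0.0306, 0.0488]
eef_rot: [3.141, 0.609, 1.136]
force: [-0.5, -0.5, 0.5]
grip_width: 0.089
```

```bash
python3 - <<'E'
from h import *
p,M,o=cur(); print(p,o["force"].round(2),o["grip_width"])
back=p-.14*M[:,0]; print(back); 
b=np.array([p[0],p[1],.22])
h=(back,M); delta(b,down(W),h);delta(b,down(W+np.pi/2),h); delta(b,tilt(0))
E
```

```text
[ 0.51631622 -0.030621    0.04884214] [-0.45 -0.46  0.52] 0.08898276051233857
[ 0.46790642 -0.13472649  0.12895791]
T [1.68, 0.0, -5.61] turn [-16.47, -8.59, -8.59] rows 14.3
T [1.68, 0.0, -5.61] turn [0.0, -11.02, -0.0] rows 7.7
T [-3.92, 0.0, -5.61] turn [0.0, -11.02, -0.0] rows 7.7
```

Emit:
arm_command --deltas '[{"translation":[-1.2,0,0],"turn":[0,0,0]},{"translation":[-2.6,0,0],"turn":[0,0,0]},{"translation":[-3.2,0,0],"turn":[0,0,0]},{"translation":[-4.2,0,-1.3],"turn":[0,0,0]},{"translation":[-5.2,0,-2.6],"turn":[0,0,0]},{"translation":[-6,0,-4],"turn":[0,-1.4,0]},{"translation":[-5.5,0,-4.5],"turn":[0,-2.8,0]},{"translation":[-5,0,-5],"turn":[0,-4.2,0]},{"translation":[-4.5,0,-5.3],"turn":[0,-5.6,0]},{"translation":[-4.2,0,-5.6],"turn":[0,-7,0]},{"translation":[-3.92,0,-5.61],"turn":[0,-8.4,0]},{"translation":[-3.92,0,-5.61],"turn":[0,-9.8,0]}]'

```text
time_s: 9.42
ee_pos: [0.5167, -0.0299, 0.2207]
eef_rot: [3.107, 1.47, 1.102]
force: [0.3, -0.1, -0.9]
grip_width: 0.0901
```

```bash
python3 s1.py >/dev/null; cat > s5.py <<'E'
from h import *
import pickle; C,Mk=pickle.load(open("m.pkl","rb"))
p,M,o=cur(); print(p,o["qpos"].round(2),o["force"].round(2))
import sys
for n in C:
    print(n,[(np.round(d["box"]).tolist(),round(d["score"],2)) for d in Mk[n,"tin_1"]])
    cv2.imwrite(f"pics/{sys.argv[1]}_{n}.png",optics.camera(n)[:,:,::-1])
E
python3 s5.py r1
```

```text
[ 0.51624723 -0.03074436  0.2199658 ] [-0.18  0.21  1.65  0.11  1.26  0.22] [-0.4   1.03 -0.11]
scene [([248.0, 186.0, 286.0, 242.0], 0.84), ([327.0, 249.0, 370.0, 308.0], 0.75), ([329.0, 174.0, 366.0, 229.0], 0.64), ([422.0, 243.0, 541.0, 345.0], 0.26)]
side [([257.0, 237.0, 295.0, 306.0], 0.98), ([288.0, 182.0, 332.0, 244.0], 0.93), ([450.0, 270.0, 493.0, 351.0], 0.19)]
```

View pics/r1_scene.png

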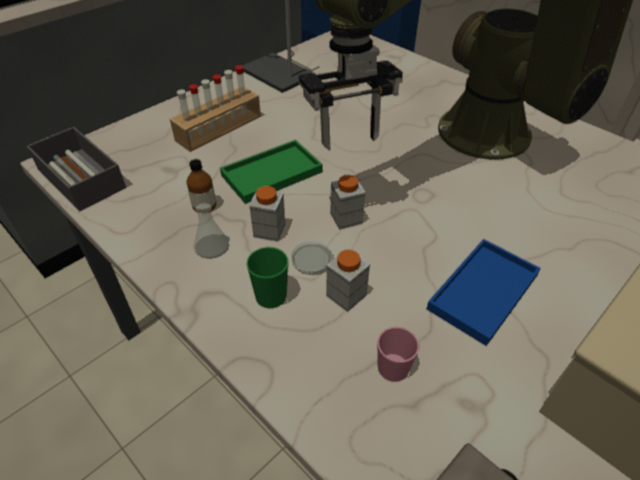

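The tin stands on the bench at (347,202). Next I retake it from above, with the tool vertical.

```bash
python3 - <<'E'
from h import *
h=delta([.517,-.029,.16],tilt(0)); delta([.517,-.029,.07],tilt(0))
E
```

```text
T [2.39, -0.0, 0.18] turn [0.0, -1.22, -0.0] rows 1.4
T [5.97, -0.0, 0.56] turn [0.0, -1.22, -0.0] rows 3.6
```

Emit:
arm_command --deltas '[{"translation":[1,0,0.1],"turn":[0,-1.22,0]},{"translation":[2.4,0,0.18],"turn":[0,-1.22,0]},{"translation":[3.6,0,0.3],"turn":[0,-1.22,0]},{"translation":[4.8,0,0.43],"turn":[0,-1.22,0]},{"translation":[5.6,0,0.52],"turn":[0,-1.22,0]},{"translation":[5.97,0,0.56],"turn":[0,-1.22,0]},{"translation":[5.97,0,0.56],"turn":[0,-1.22,0]},{"translation":[5.97,0,0.56],"turn":[0,-1.22,0]}]'

```text
time_s: 11.08
ee_pos: [0.5175, -0.029, 0.0708]
eef_rot: [1.578, 1.57, -0.428]
force: [0.7, -0.3, 0.0]
grip_width: 0.0901
```

Emit:
arm_command --deltas '[{"translation":[0,0,0],"turn":[0,0,0]},{"translation":[0,0,0],"turn":[0,0,0]},{"translation":[0,0,0],"turn":[0,0,0]},{"translation":[0,0,0],"turn":[0,0,0]},{"translation":[0,0,0],"turn":[0,0,0]},{"translation":[0,0,0],"turn":[0,0,0]},{"translation":[0,0,0],"turn":[0,0,0]}]' --gripper 40 --force 35

```text
time_s: 11.67
ee_pos: [0.5173, -0.029, 0.0704]
eef_rot: [1.574, 1.57, -0.432]
force: [-0.6, 0.6, 3.0]
grip_width: 0.0556
```

Emit:
arm_command --deltas '[{"translation":[-0.4,0,0],"turn":[0,0,0]},{"translation":[-1.5,0,0],"turn":[0,0,0]},{"translation":[-2.8,0,0],"turn":[0,0,0]},{"translation":[-4,0,0],"turn":[0,0,0]},{"translation":[-4.6,0,0],"turn":[0,0,0]},{"translation":[-4.6,0,0],"turn":[0,0,0]},{"translation":[-4.6,0,0],"turn":[0,0,0]},{"translation":[-4.6,0,0],"turn":[0,0,0]},{"translation":[-4.6,0,0],"turn":[0,0,0]}]'

```text
time_s: 12.42
ee_pos: [0.5164, -0.0289, 0.1835]
eef_rot: [-1.174, 1.568, 3.104]
force: [0.6, -0.7, -1.8]
grip_width: 0.056
```

```bash
cat > w.py <<'E'
from h import *
f=[]
for i in range(8):
    optics.camera("wrist"); f.append(ctrl.get_obs()["force"])
print("F",np.mean(f,0).round(2),np.std(f,0).round(2)); p,M,o=cur(); print(p,o["qpos"].round(2),o["grip_width"])
E
python3 w.py; python3 - <<'E'
from h import *
T=np.array([.4815,.3014]);u=np.array([np.cos(.0914),np.sin(.0914)])
s=T-.05*u; print(s)
h=delta([*s,.185],down(.0914)); delta([*s,.083],down(.0914)); delta([*s,.185],down(.0914+np.pi/2))
E
```

```text
F [-0.09  0.09 -1.78] [0.49 0.54 0.44]
[ 0.51703009 -0.02896866  0.18491187] [-0.13  0.27  1.66 -0.    1.22  0.31] 0.05580963141601217
[0.4317087  0.29683636]
T [-0.01, -8.59, -10.38] turn [-6.03, 0.0, 0.0] rows 8.1
T [4.07, -8.59, -10.38] turn [-6.03, 0.0, 0.0] rows 8.4
T [-0.01, -8.59, -10.38] turn [11.97, 0.0, -0.0] rows 8.4
```

It weighs 1.8 N, so it's light and goes in the blue tray, rear slot (-x).

Emit:
arm_command --deltas '[{"translation":[0,-0.6,-0.7],"turn":[-0.5,0,0]},{"translation":[0,-1.5,-1.9],"turn":[-1.2,0,0]},{"translation":[0,-2.6,-3.1],"turn":[-2,0,0]},{"translation":[0,-3.6,-4.4],"turn":[-2.8,0,0]},{"translation":[0,-4.7,-5.6],"turn":[-3.5,0,0]},{"translation":[0,-5.7,-6.9],"turn":[-4.2,0,0]},{"translation":[0,-6.8,-8.2],"turn":[-5,0,0]},{"translation":[0,-7.7,-9.3],"turn":[-5.6,0,0]},{"translation":[0,-8.3,-10],"turn":[-6.03,0,0]},{"translation":[0,-8.59,-10.38],"turn":[-6.03,0,0]},{"translation":[0,-8.59,-10.38],"turn":[-6.03,0,0]},{"translation":[0,-8.59,-10.38],"turn":[-6.03,0,0]}]'

```text
time_s: 13.82
ee_pos: [0.4318, 0.2965, 0.1848]
eef_rot: [-0.168, 1.57, -1.648]
force: [-1.0, -0.7, -0.9]
grip_width: 0.0558
```

Emit:
arm_command --deltas '[{"translation":[0.8,0,0],"turn":[0,0,0]},{"translation":[1.8,0,0],"turn":[0,0,0]},{"translation":[2.8,0,0],"turn":[0,0,0]},{"translation":[3.4,0,0],"turn":[0,0,0]},{"translation":[3.8,0,0],"turn":[0,0,0]},{"translation":[3.95,0,0],"turn":[0,0,0]},{"translation":[3.95,0,0],"turn":[0,0,0]},{"translation":[3.95,0,0],"turn":[0,0,0]}]'

```text
time_s: 14.48
ee_pos: [0.4323, 0.2966, 0.0871]
eef_rot: [1.724, 1.57, 0.243]
force: [0.1, 0.7, -1.9]
grip_width: 0.0559
```

```bash
python3 - <<'E'
from h import *
p,M,o=cur(); print(p,o["force"].round(2))
cv2.imwrite("pics/s6.png",cv2.resize(optics.camera("scene")[180:360,380:580,::-1],None,fx=3,fy=3))
cv2.imwrite("pics/w6.png",optics.camera("wrist")[:,:,::-1])
E
```

```text
[0.4323191  0.29663269 0.08707009] [ 0.05  0.68 -1.86]
```

View pics/s6.png

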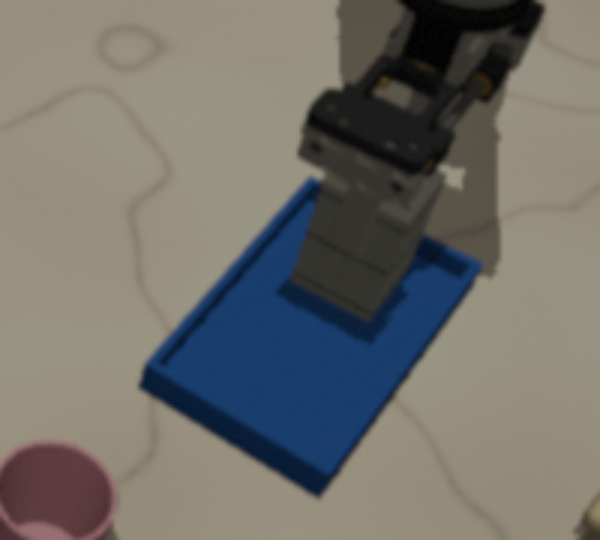

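The tin hangs about 6 mm above the tray floor, centred across its width. I lower it slowly and release.

Emit:
arm_command --deltas '[{"translation":[0.05,0,0],"turn":[0,0,0]},{"translation":[0.1,0,0],"turn":[0,0,0]},{"translation":[0.15,0,0],"turn":[0,0,0]},{"translation":[0.19,0,0],"turn":[0,0,0]},{"translation":[0.23,0,0],"turn":[0,0,0]},{"translation":[0.25,0,0],"turn":[0,0,0]},{"translation":[0.25,0,0],"turn":[0,0,0]},{"translation":[0.25,0,0],"turn":[0,0,0]}]'

```text
time_s: 15.25
ee_pos: [0.4317, 0.2969, 0.0803]
eef_rot: [0.841, 1.57, -0.638]
force: [-2.9, -2.4, 5.9]
grip_width: 0.0557
```

Emit:
arm_command --deltas '[{"translation":[0.03,0,0],"turn":[0,0,0]},{"translation":[0.03,0,0],"turn":[0,0,0]},{"translation":[0.03,0,0],"turn":[0,0,0]}]'

```text
time_s: 15.5
ee_pos: [0.4318, 0.2969, 0.0803]
eef_rot: [1.375, 1.57, -0.105]
force: [-6.0, -4.4, 15.9]
grip_width: 0.0557
```

Emit:
arm_command --deltas '[{"translation":[-0.04,0,0],"turn":[0,0,0]},{"translation":[-0.04,0,0],"turn":[0,0,0]}]'

```text
time_s: 15.67
ee_pos: [0.4318, 0.2969, 0.0804]
eef_rot: [1.48, 1.57, -0.0]
force: [1.0, -1.2, 4.8]
grip_width: 0.056
```

Emit:
arm_command --deltas '[{"translation":[0,0,0],"turn":[0,0,0]},{"translation":[0,0,0],"turn":[0,0,0]},{"translation":[0,0,0],"turn":[0,0,0]},{"translation":[0,0,0],"turn":[0,0,0]},{"translation":[-0.4,0,0],"turn":[0,0,0]},{"translation":[-1.2,0,0],"turn":[0,0,0]},{"translation":[-2.6,0,0],"turn":[0,0,0]},{"translation":[-4.0,0,0],"turn":[0,0,0]},{"translation":[-5.0,0,0],"turn":[0,0,0]},{"translation":[-5.0,0,0],"turn":[0,0,0]}]' --gripper 80

```text
time_s: 16.5
ee_pos: [0.4332, 0.2978, 0.2114]
eef_rot: [1.982, 1.562, 0.502]
force: [0.7, 0.4, 1.4]
grip_width: 0.0806
```

```bash
python3 - <<'E'
from h import *
p,M,o=cur(); print(p,o["qpos"].round(2),o["force"].round(2),o["grip_width"])
cv2.imwrite("pics/s7.png",optics.camera("scene")[:,:,::-1])
a=-.1167
for k in(0,1): delta([.6767,.1189,.2],down(a+k*np.pi/2))
E
```

```text
[0.43315196 0.29777031 0.21136437] [ 0.53  0.25  1.61 -0.    1.27  0.44] [0.68 0.38 1.37] 0.08061176300538495
T [0.36, 9.08, 8.0] turn [2.38, -0.03, -0.05] rows 7.3
T [0.36, 9.08, 8.0] turn [-15.62, 0.02, -0.06] rows 10.9
```

View pics/s7.png

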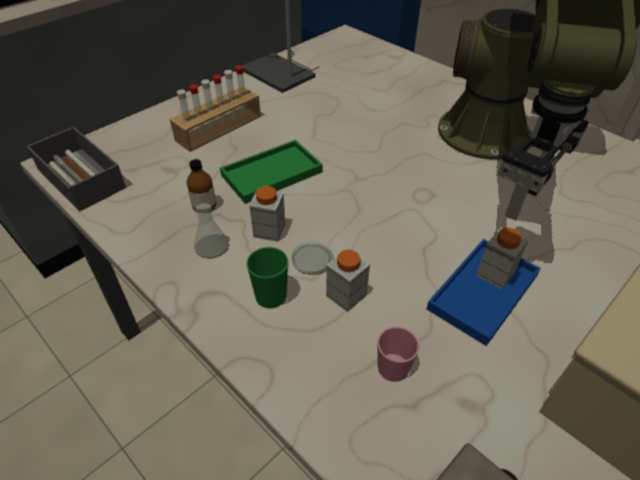

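The tin stands in the blue tray at (502,258). Next is tin A.

Emit:
arm_command --deltas '[{"translation":[0,0.6,0.5],"turn":[0.2,0,0]},{"translation":[0,1.8,1.6],"turn":[0.5,0,0]},{"translation":[0,3,2.7],"turn":[0.8,0,0]},{"translation":[0,4.2,3.7],"turn":[1.1,0,0]},{"translation":[0.1,5.4,4.8],"turn":[1.4,0,0]},{"translation":[0.2,6.6,5.8],"turn":[1.7,0,0]},{"translation":[0.3,7.8,6.8],"turn":[2.1,0,0]},{"translation":[0.36,8.6,7.6],"turn":[2.38,-0.03,-0.05]},{"translation":[0.36,9.08,8.0],"turn":[2.38,-0.03,-0.05]},{"translation":[0.36,9.08,8.0],"turn":[2.38,-0.03,-0.05]},{"translation":[0.36,9.08,8.0],"turn":[2.38,-0.03,-0.05]}]' --gripper 92

```text
time_s: 17.47
ee_pos: [0.6757, 0.1179, 0.1947]
eef_rot: [-1.027, 1.564, -2.715]
force: [-0.5, 0.2, -0.3]
grip_width: 0.0921
```

```bash
python3 - <<'E'
from h import *
p,M,o=cur(); print(p,o["qpos"].round(2),o["force"].round(2),o["grip_width"])
cv2.imwrite("pics/w8.png",optics.camera("wrist")[:,:,::-1])
delta([.6767,.1189,.07],down(-.1167))
E
python3 w.py
```

```text
[0.67568604 0.11792464 0.19473276] [ 0.12  0.64  1.1  -0.    1.41  0.24] [-0.5   0.24 -0.26] 0.09207755660435689
T [5.01, 0.08, -0.03] turn [0.0, 0.04, 0.06] rows 3.0
F [0.04 0.11 0.01] [0.5  0.34 0.35]
[0.67576773 0.11869828 0.19656623] [ 0.12  0.64  1.1  -0.    1.41  0.24] 0.09225657215838337
```

View pics/w8.png

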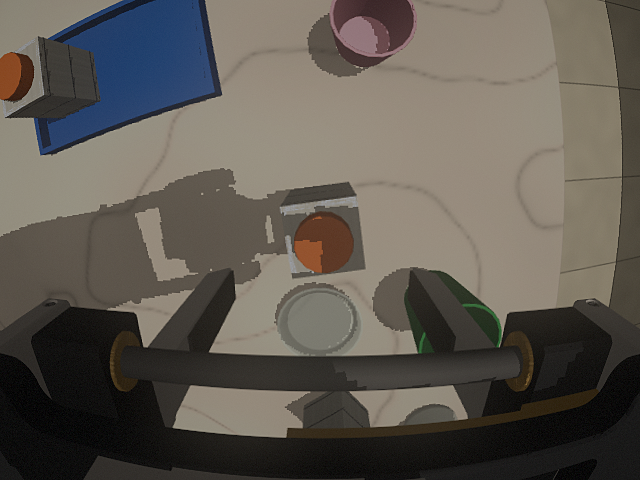

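The wrist view shows A centred between the fingers at (324,242), with its edges rotated about +6° from the jaws. I'll correct the yaw by one unit and descend.

Emit:
arm_command --deltas '[{"translation":[0.3,0.05,0],"turn":[-1.0,0,0]},{"translation":[1.4,0.08,0],"turn":[-1.0,0,0]},{"translation":[2.5,0.08,0],"turn":[-1.0,0,0]},{"translation":[3.6,0.08,0],"turn":[-1.0,0,0]},{"translation":[4.5,0.08,0],"turn":[-1.0,0,0]},{"translation":[5.0,0.08,0],"turn":[-1.0,0,0]},{"translation":[5.0,0.08,0],"turn":[-1.0,0,0]},{"translation":[5.0,0.08,0],"turn":[-1.0,0,0]}]'

```text
time_s: 18.58
ee_pos: [0.6776, 0.1179, 0.0719]
eef_rot: [-0.937, 1.566, -2.537]
force: [1.3, -0.9, 0.4]
grip_width: 0.0922
```

Emit:
arm_command --deltas '[{"translation":[0,0,0],"turn":[0,0,0]},{"translation":[0,0,0],"turn":[0,0,0]},{"translation":[0,0,0],"turn":[0,0,0]},{"translation":[0,0,0],"turn":[0,0,0]},{"translation":[0,0,0],"turn":[0,0,0]},{"translation":[0,0,0],"turn":[0,0,0]},{"translation":[0,0,0],"turn":[0,0,0]},{"translation":[0,0,0],"turn":[0,0,0]}]' --gripper 40 --force 40

```text
time_s: 19.25
ee_pos: [0.6774, 0.1178, 0.0716]
eef_rot: [-0.944, 1.566, -2.544]
force: [-1.8, -1.1, 4.6]
grip_width: 0.0561
```

```bash
python3 - <<'E'
from h import *
p,M,o=cur(); print(p,o["force"].round(2),o["moment"].round(2),o["grip_width"])
E
```

```text
[0.67744688 0.11780951 0.07163342] [-1.82 -1.07  4.58] [-0.02  0.28  0.05] 0.056073910213788214
```

Gripped at 56 mm. Next I lift and weigh it.

Emit:
arm_command --deltas '[{"translation":[-0.4,0,0],"turn":[0,0,0]},{"translation":[-1.5,0,0],"turn":[0,0,0]},{"translation":[-2.8,0,0],"turn":[0,0,0]},{"translation":[-4,0,0],"turn":[0,0,0]},{"translation":[-5,0,0],"turn":[0,0,0]},{"translation":[-5.4,0,0],"turn":[0,0,0]},{"translation":[-5.4,0,0],"turn":[0,0,0]},{"translation":[-5.4,0,0],"turn":[0,0,0]},{"translation":[-5.4,0,0],"turn":[0,0,0]}]'

```text
time_s: 20.0
ee_pos: [0.6773, 0.118, 0.2036]
eef_rot: [-1.156, 1.562, -2.756]
force: [0.4, 0.4, -6.0]
grip_width: 0.0559
```

```bash
python3 w.py; python3 - <<'E'
from h import *
p,M,o=cur()
for T,w in((np.array([.4815,.3014]),.0914),(np.array([.53,-.2677]),-.194)):
  u=np.array([np.cos(w),np.sin(w)])
  for k in(-.05,.05):
    s=T+k*u; print(s.round(4)); delta([*s,.205],down(w)); delta([*s,.205],down(w+np.pi/2))
E
```

```text
F [ 0.07 -0.09 -5.69] [0.18 0.36 0.46]
[0.67795063 0.11812466 0.20603789] [ 0.12  0.63  1.08 -0.    1.43  0.15] 0.05614782412189366
[0.4317 0.2968]
T [0.07, -10.05, -6.86] turn [-1.38, 0.03, 0.05] rows 7.3
T [0.07, -10.05, -6.86] turn [16.62, 0.06, 0.02] rows 11.6
[0.5313 0.306 ]
T [0.05, -6.08, -7.34] turn [-1.38, 0.03, 0.05] rows 5.7
T [0.05, -6.08, -7.34] turn [16.62, 0.06, 0.02] rows 11.6
[ 0.4809 -0.2581]
T [0.12, -7.44, 15.27] turn [1.89, 0.04, 0.05] rows 10.2
T [0.12, -7.44, 15.27] turn [-16.11, -0.01, 0.07] rows 11.3
[ 0.5791 -0.2773]
T [0.1, -3.49, 15.93] turn [1.89, 0.04, 0.05] rows 9.8
T [0.1, -3.49, 15.93] turn [-16.11, -0.01, 0.07] rows 11.3
```

It weighs 5.7 N, so it's heavy and goes in the green tray, rear slot.

Emit:
arm_command --deltas '[{"translation":[0,-0.3,0.7],"turn":[0.1,0,0]},{"translation":[0,-0.9,1.9],"turn":[0.3,0,0]},{"translation":[0,-1.6,3.3],"turn":[0.5,0,0]},{"translation":[0,-2.3,4.7],"turn":[0.7,0,0]},{"translation":[0,-3,6.1],"turn":[0.9,0,0]},{"translation":[0,-3.7,7.5],"turn":[1.1,0,0]},{"translation":[0,-4.4,9],"turn":[1.3,0,0]},{"translation":[0,-5.1,10.4],"turn":[1.5,0,0]},{"translation":[0,-5.8,11.8],"turn":[1.7,0,0]},{"translation":[0.1,-6.4,13.2],"turn":[1.89,0.04,0.05]},{"translation":[0.12,-7,14.4],"turn":[1.89,0.04,0.05]},{"translation":[0.12,-7.44,15.27],"turn":[1.89,0.04,0.05]}]'

```text
time_s: 21.4
ee_pos: [0.4793, -0.2603, 0.2053]
eef_rot: [1.324, 1.57, -0.443]
force: [0.7, 0.2, -6.2]
grip_width: 0.0564
```

Emit:
arm_command --deltas '[{"translation":[0,0,0],"turn":[0,0,0]},{"translation":[0,0,0],"turn":[0,0,0]},{"translation":[0,0,0],"turn":[0,0,0]}]'

```text
time_s: 21.65
ee_pos: [0.4811, -0.2576, 0.2053]
eef_rot: [2.059, 1.57, 0.293]
force: [0.1, 0.1, -5.9]
grip_width: 0.0561
```

```bash
python3 - <<'E'
from h import *
p,M,o=cur(); print(p,o["force"].round(2),o["grip_width"])
delta([.4809,-.2581,.089],down(-.194))
cv2.imwrite("pics/w9.png",optics.camera("wrist")[:,:,::-1])
E
```

```text
[ 0.48107297 -0.25764611  0.2053223 ] [ 0.08  0.07 -5.9 ] 0.05605648227077998
T [4.65, -0.01, 0.02] turn [-0.0, -0.01, -0.01] rows 2.8
```

View pics/w9.png

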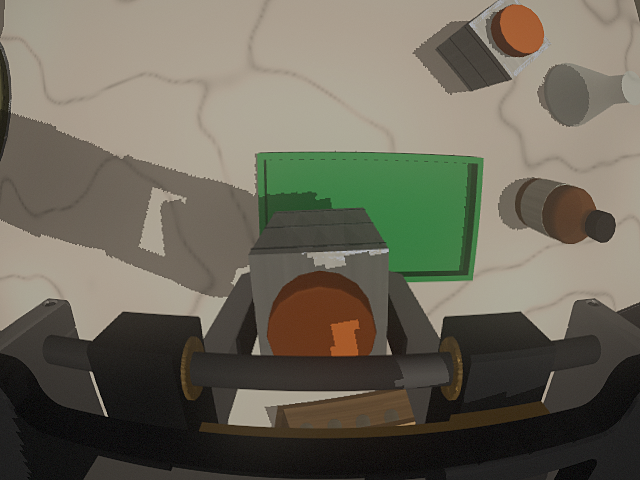

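The tin is aligned with the tray's left half. I lower it.

Emit:
arm_command --deltas '[{"translation":[0.7,0,0],"turn":[0,0,0]},{"translation":[1.8,0,0],"turn":[0,0,0]},{"translation":[2.9,0,0],"turn":[0,0,0]},{"translation":[3.8,0,0],"turn":[0,0,0]},{"translation":[4.4,0,0],"turn":[0,0,0]},{"translation":[4.65,0,0.02],"turn":[0,0,0]},{"translation":[4.65,0,0.02],"turn":[0,0,0]},{"translation":[4.65,0,0.02],"turn":[0,0,0]}]'

```text
time_s: 22.37
ee_pos: [0.4814, -0.2582, 0.0897]
eef_rot: [1.568, 1.57, -0.196]
force: [-0.2, -0.7, -5.8]
grip_width: 0.0562
```

Emit:
arm_command --deltas '[{"translation":[0.05,0,0],"turn":[0,0,0]},{"translation":[0.1,0,0],"turn":[0,0,0]},{"translation":[0.15,0,0],"turn":[0,0,0]},{"translation":[0.2,0,0],"turn":[0,0,0]},{"translation":[0.23,0,0],"turn":[0,0,0]},{"translation":[0.25,0,0],"turn":[0,0,0]},{"translation":[0.26,0,0],"turn":[0,0,0]},{"translation":[0.26,0,0],"turn":[0,0,0]}]'

```text
time_s: 23.03
ee_pos: [0.4808, -0.2585, 0.0824]
eef_rot: [2.305, 1.57, 0.54]
force: [0.6, -0.1, -4.8]
grip_width: 0.0559
```

Emit:
arm_command --deltas '[{"translation":[0.02,0,0],"turn":[0,0,0]},{"translation":[0.03,0,0],"turn":[0,0,0]},{"translation":[0.03,0,0],"turn":[0,0,0]}]'

```text
time_s: 23.28
ee_pos: [0.4808, -0.2585, 0.0816]
eef_rot: [2.094, 1.57, 0.329]
force: [-0.2, -0.8, -5.7]
grip_width: 0.0567
```

Emit:
arm_command --deltas '[{"translation":[0.02,0,0],"turn":[0,0,0]},{"translation":[0.04,0,0],"turn":[0,0,0]},{"translation":[0.04,0,0],"turn":[0,0,0]}]'

```text
time_s: 23.53
ee_pos: [0.4809, -0.2585, 0.0815]
eef_rot: [1.757, 1.57, -0.008]
force: [-3.8, 2.9, 5.3]
grip_width: 0.056
```

Contact at z=0.0815. Now I release and rise.

Emit:
arm_command --deltas '[{"translation":[-0.02,0,0],"turn":[0,0,0]},{"translation":[-0.02,0,0],"turn":[0,0,0]},{"translation":[-0.02,0,0],"turn":[0,0,0]},{"translation":[-0.02,0,0],"turn":[0,0,0]},{"translation":[-0.02,0,0],"turn":[0,0,0]},{"translation":[-0.4,0,0],"turn":[0,0,0]},{"translation":[-1.2,0,0],"turn":[0,0,0]},{"translation":[-2.6,0,0],"turn":[0,0,0]},{"translation":[-4.0,0,0],"turn":[0,0,0]},{"translation":[-5.0,0,0],"turn":[0,0,0]},{"translation":[-5.0,0,0],"turn":[0,0,0]}]' --gripper 80

```text
time_s: 24.45
ee_pos: [0.4822, -0.2594, 0.212]
eef_rot: [1.253, 1.562, -0.512]
force: [0.1, 0.9, -0.6]
grip_width: 0.08
```

```bash
python3 - <<'E'
from h import *
p,M,o=cur(); print(p,o["qpos"].round(2),o["force"].round(2),o["grip_width"])
cv2.imwrite("pics/s10.png",optics.camera("scene")[:,:,::-1])
a=.6101
for k in(0,1): delta([.6649,-.1213,.205],down(a+k*np.pi/2))
E
```

```text
[ 0.48224751 -0.25938827  0.21195466] [-0.56  0.3   1.55  0.    1.28 -0.37] [ 0.12  0.86 -0.63] 0.08000723043551244
T [0.18, 6.13, -6.82] turn [-9.22, 0.04, -0.05] rows 6.4
T [0.18, 6.13, -6.82] turn [8.78, -0.01, -0.07] rows 6.1
```

View pics/s10.png

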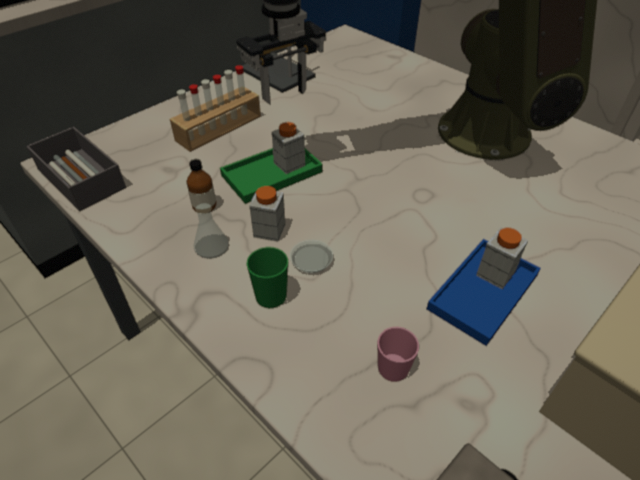

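A stands in green at (289,150). Now tin B.

Emit:
arm_command --deltas '[{"translation":[0,0.6,-0.7],"turn":[1,0,0]},{"translation":[0,1.6,-1.8],"turn":[2.2,0,0]},{"translation":[0,2.6,-2.9],"turn":[3.5,0,0]},{"translation":[0.1,3.6,-4],"turn":[4.8,0,0]},{"translation":[0.1,4.6,-5.1],"turn":[6.1,0,0]},{"translation":[0.18,5.5,-6.1],"turn":[7.4,0,-0.05]},{"translation":[0.18,6.13,-6.82],"turn":[8.4,0,-0.07]},{"translation":[0.18,6.13,-6.82],"turn":[8.78,0,-0.07]},{"translation":[0.18,6.13,-6.82],"turn":[8.78,0,-0.07]},{"translation":[0.18,6.13,-6.82],"turn":[8.78,0,-0.07]}]' --gripper 92

```text
time_s: 25.33
ee_pos: [0.6636, -0.1208, 0.2002]
eef_rot: [-1.156, 1.564, 2.597]
force: [-0.5, -0.0, -0.2]
grip_width: 0.0919
```

```bash
python3 - <<'E'
from h import *
p,M,o=cur(); print(p,o["qpos"].round(2),o["force"].round(2),o["grip_width"])
cv2.imwrite("pics/w11.png",optics.camera("wrist")[:,:,::-1])
delta([.6649,-.1213,.0705],down(.6101+np.pi/2))
E
```

```text
[ 0.66361205 -0.12079687  0.20021657] [-0.24  0.61  1.14  0.    1.4   0.72] [-0.46 -0.03 -0.2 ] 0.09187076031947129
T [5.21, 0.07, -0.06] turn [0.02, 0.03, 0.07] rows 3.1
```

View pics/w11.png

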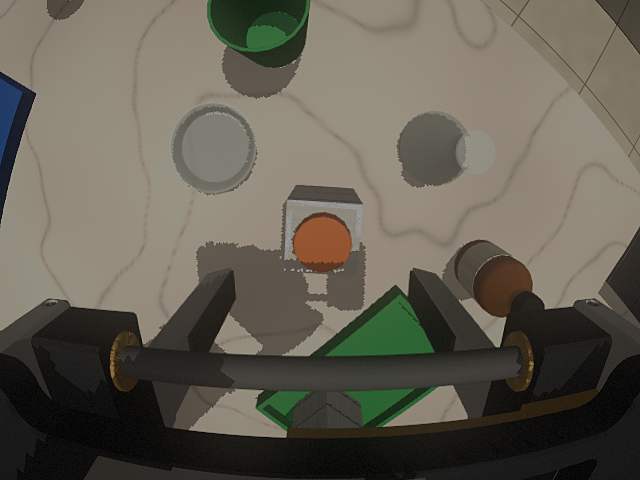

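B is centred at (322,240) and square to the jaws. The bottle at (490,270) is outside the right finger. I descend and grip.

Emit:
arm_command --deltas '[{"translation":[0.7,0.05,-0.03],"turn":[0,0,0.07]},{"translation":[1.8,0.07,-0.06],"turn":[0,0,0.07]},{"translation":[2.9,0.07,-0.06],"turn":[0,0,0.07]},{"translation":[4.0,0.07,-0.06],"turn":[0,0,0.07]},{"translation":[4.8,0.07,-0.06],"turn":[0,0,0.07]},{"translation":[5.21,0.07,-0.06],"turn":[0,0,0.07]},{"translation":[5.21,0.07,-0.06],"turn":[0,0,0.07]},{"translation":[5.21,0.07,-0.06],"turn":[0,0,0.07]}]'

```text
time_s: 26.05
ee_pos: [0.6658, -0.1214, 0.0719]
eef_rot: [0.722, 1.569, -1.81]
force: [0.2, 0.2, 0.9]
grip_width: 0.0921
```

Emit:
arm_command --deltas '[{"translation":[0,0,0],"turn":[0,0,0]},{"translation":[0,0,0],"turn":[0,0,0]},{"translation":[0,0,0],"turn":[0,0,0]},{"translation":[0,0,0],"turn":[0,0,0]},{"translation":[0,0,0],"turn":[0,0,0]},{"translation":[0,0,0],"turn":[0,0,0]},{"translation":[0,0,0],"turn":[0,0,0]},{"translation":[0,0,0],"turn":[0,0,0]}]' --gripper 40 --force 40

```text
time_s: 26.72
ee_pos: [0.6657, -0.1207, 0.0713]
eef_rot: [0.323, 1.569, -2.208]
force: [-2.3, 2.8, 2.8]
grip_width: 0.0563
```

Emit:
arm_command --deltas '[{"translation":[-0.4,0,0],"turn":[0,0,0]},{"translation":[-1.5,0,0],"turn":[0,0,0]},{"translation":[-2.8,0,0],"turn":[0,0,0]},{"translation":[-4,0,0],"turn":[0,0,0]},{"translation":[-5,0,0],"turn":[0,0,0]},{"translation":[-5.6,0,0],"turn":[0,0,0]},{"translation":[-5.8,0,0],"turn":[0,0,0]},{"translation":[-5.8,0,0],"turn":[0,0,0]},{"translation":[-5.8,0,0],"turn":[0,0,0]}]'

```text
time_s: 27.47
ee_pos: [0.6654, -0.1207, 0.2146]
eef_rot: [-0.218, 1.568, -2.75]
force: [0.7, 0.1, -5.5]
grip_width: 0.0563
```

```bash
python3 w.py; python3 - <<'E'
from h import *
p,M,o=cur()
for T,w in((np.array([.4815,.3014]),.0914),(np.array([.53,-.2677]),-.194)):
  u=np.array([np.cos(w),np.sin(w)])
  for k in(.05,):
    s=T+k*u; print(s.round(4)); delta([*s,.215],down(w)); delta([*s,.215],down(w+np.pi/2))
E
```

```text
F [-0.28  0.33 -4.59] [0.42 0.46 0.72]
[ 0.66577599 -0.12065098  0.21565593] [-0.23  0.6   1.12 -0.    1.43  0.73] 0.055886224826396914
[0.5313 0.306 ]
T [0.01, -17.07, -5.37] turn [-12.05, 0.02, 0.01] rows 10.7
T [0.01, -17.07, -5.37] turn [5.95, 0.02, -0.01] rows 10.7
[ 0.5791 -0.2773]
T [0.04, 3.15, 6.43] turn [-8.78, 0.02, 0.01] rows 6.1
T [0.04, 3.15, 6.43] turn [9.22, 0.02, -0.01] rows 6.4
```

It weighs 4.6 N, so it's heavy and goes in the green tray, front slot, jaws along the tray's y.

Emit:
arm_command --deltas '[{"translation":[0,0.3,0.6],"turn":[1,0,0]},{"translation":[0,0.8,1.6],"turn":[2.2,0,0]},{"translation":[0,1.3,2.6],"turn":[3.5,0,0]},{"translation":[0,1.8,3.6],"turn":[4.8,0,0]},{"translation":[0,2.3,4.6],"turn":[6.1,0,0]},{"translation":[0,2.7,5.5],"turn":[7.4,0,0]},{"translation":[0,3,6.1],"turn":[8.6,0,0]},{"translation":[0.04,3.15,6.43],"turn":[9.22,0,0]},{"translation":[0.04,3.15,6.43],"turn":[9.22,0,0]},{"translation":[0.04,3.15,6.43],"turn":[9.22,0,0]}]'

```text
time_s: 28.7
ee_pos: [0.5792, -0.2774, 0.2153]
eef_rot: [1.095, 1.569, -2.239]
force: [0.0, 0.2, -5.5]
grip_width: 0.0564
```

```bash
python3 - <<'E'
from h import *
p,M,o=cur(); print(p,o["force"].round(2),o["grip_width"])
delta([.5791,-.2773,.089],down(-.194+np.pi/2))
cv2.imwrite("pics/w12.png",optics.camera("wrist")[:,:,::-1])
E
```

```text
[ 0.57920945 -0.27735549  0.21529963] [ 0.05  0.2  -5.49] 0.05644700028386384
T [5.05, -0.01, 0.0] turn [0.01, 0.01, -0.02] rows 3.0
```

View pics/w12.png

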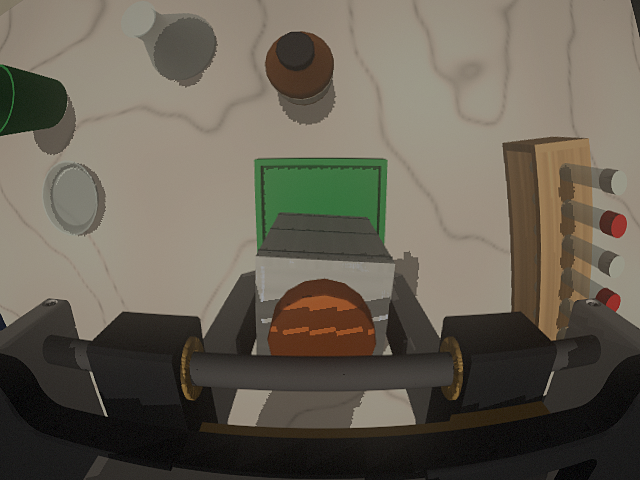

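It's centred across the tray width (tray edges at 255 and 387, tin at 322). I lower it.

Emit:
arm_command --deltas '[{"translation":[0.7,0,0],"turn":[0,0,0]},{"translation":[1.8,0,0],"turn":[0,0,0]},{"translation":[2.9,0,0],"turn":[0,0,0]},{"translation":[4.0,0,0],"turn":[0,0,0]},{"translation":[4.7,0,0],"turn":[0,0,0]},{"translation":[5.05,0,0],"turn":[0,0,0]},{"translation":[5.05,0,0],"turn":[0,0,0]},{"translation":[5.05,0,0],"turn":[0,0,0]}]'

```text
time_s: 29.42
ee_pos: [0.5798, -0.2772, 0.0899]
eef_rot: [1.634, 1.569, -1.7]
force: [0.3, 0.1, -4.5]
grip_width: 0.0564
```

Emit:
arm_command --deltas '[{"translation":[0.05,0,0],"turn":[0,0,0]},{"translation":[0.1,0,0],"turn":[0,0,0]},{"translation":[0.15,0,0],"turn":[0,0,0]},{"translation":[0.2,0,0],"turn":[0,0,0]},{"translation":[0.24,0,0],"turn":[0,0,0]},{"translation":[0.26,0,0],"turn":[0,0,0]},{"translation":[0.28,0,0],"turn":[0,0,0]},{"translation":[0.28,0,0],"turn":[0,0,0]}]'

```text
time_s: 30.08
ee_pos: [0.5791, -0.2775, 0.082]
eef_rot: [1.079, 1.569, -2.257]
force: [0.1, 0.5, -3.9]
grip_width: 0.0561
```

Emit:
arm_command --deltas '[{"translation":[0.02,0,0],"turn":[0,0,0]},{"translation":[0.04,0,0],"turn":[0,0,0]},{"translation":[0.04,0,0],"turn":[0,0,0]}]'

```text
time_s: 30.33
ee_pos: [0.5792, -0.2776, 0.0813]
eef_rot: [1.382, 1.569, -1.954]
force: [0.2, 0.0, -3.1]
grip_width: 0.0568
```

Emit:
arm_command --deltas '[{"translation":[0.02,0,0],"turn":[0,0,0]},{"translation":[0.03,0,0],"turn":[0,0,0]},{"translation":[0.03,0,0],"turn":[0,0,0]}]'

```text
time_s: 30.58
ee_pos: [0.5793, -0.2776, 0.0813]
eef_rot: [1.653, 1.569, -1.683]
force: [-3.4, 2.8, 5.6]
grip_width: 0.0566
```

Emit:
arm_command --deltas '[{"translation":[-0.02,0,0],"turn":[0,0,0]},{"translation":[-0.02,0,0],"turn":[0,0,0]},{"translation":[-0.02,0,0],"turn":[0,0,0]},{"translation":[-0.02,0,0],"turn":[0,0,0]},{"translation":[-0.02,0,0],"turn":[0,0,0]},{"translation":[-0.4,0,0],"turn":[0,0,0]},{"translation":[-1.2,0,0],"turn":[0,0,0]},{"translation":[-2.6,0,0],"turn":[0,0,0]},{"translation":[-4.0,0,0],"turn":[0,0,0]},{"translation":[-5.3,0,0],"turn":[0,0,0]},{"translation":[-6.0,0,0],"turn":[0,0,0]},{"translation":[-6.0,0,0],"turn":[0,0,0]}]' --gripper 80

```text
time_s: 31.58
ee_pos: [0.5803, -0.2779, 0.2361]
eef_rot: [2.602, 1.563, -0.734]
force: [-0.0, 0.3, 0.2]
grip_width: 0.0805
```

```bash
python3 s1.py | grep -v tin; python3 s5.py r9
```

```text
scene tray_green [([219.1, 149.3, 321.4, 204.6], 0.72), ([193.1, 203.7, 228.7, 259.7], 0.44)]
scene tray_blue [([425.2, 238.8, 539.2, 346.8], 0.64), ([292.5, 238.8, 333.8, 271.4], 0.61)]
scene flask [ 0.786 -0.177] 0.81
scene amber [ 0.723 -0.29 ] 0.74
scene cup [0.78  0.025] 0.69
scene beaker [0.734 0.281] 0.92
scene dish [0.661 0.006] 0.85
side tray_green [([280.8, 332.6, 452.5, 430.8], 0.63)]
side tray_blue [([123.6, 187.0, 244.7, 251.2], 0.67)]
side flask [ 0.784 -0.164] 0.65
side amber [ 0.726 -0.282] 0.67
side cup [0.774 0.015] 0.71
side dish [ 0.663 -0.   ] 0.76
[ 0.57926108 -0.277316    0.23037946] [-0.5   0.51  1.22 -0.    1.41  1.26] [-0.83  0.55 -0.27]
scene [([268.0, 121.0, 305.0, 173.0], 0.96), ([477.0, 227.0, 528.0, 287.0], 0.83), ([249.0, 247.0, 288.0, 308.0], 0.66), ([232.0, 133.0, 270.0, 190.0], 0.6)]
side [([142.0, 174.0, 183.0, 235.0], 0.84), ([372.0, 297.0, 426.0, 384.0], 0.79), ([302.0, 312.0, 362.0, 399.0], 0.56)]
```

View pics/r9_scene.png

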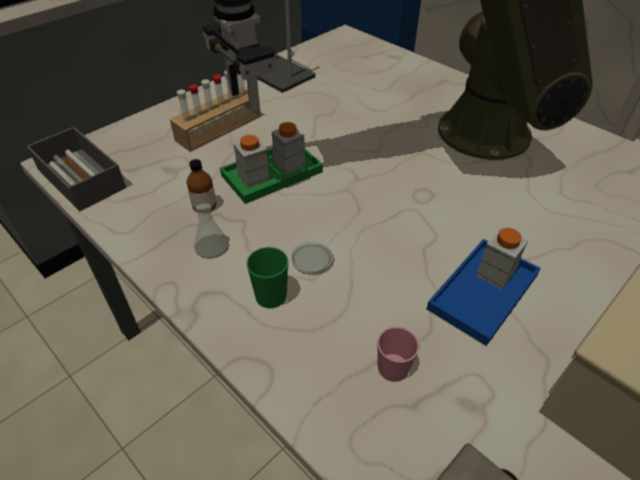

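View pics/r9_side.png

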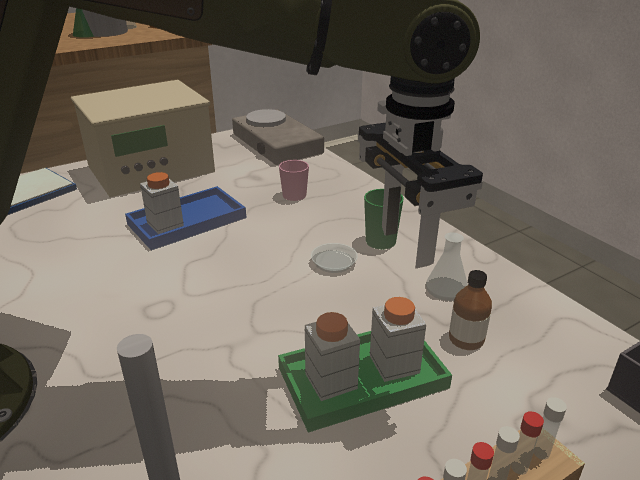

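Both views show all three canisters upright inside their trays, two in green and one in blue. The bystanders are where they were and the gripper is clear.

```bash
python3 -c "
from station import ctrl
print(ctrl.hand_in())"
```

```text
the job is handed in; nothing more can be done
None
```

I stood the fallen canister upright on the bench, let go of it and backed away. I then retook it from above, weighed it and put it in its tray, and did the same with the other two. The job is handed in, at about 32 s of the 72 s allowed; no verdict was reported.

| Canister | Weight while lifted | Tray |
|---|---|---|
| The fallen one (tin_3) | 1.8 N, light | blue |
| Standing, on the robot's left | 5.7 N, heavy | green |
| Standing, on the robot's right | 4.6 N, heavy | green |

- **Weighing:** The 4.6 N average is near the low end of the heavy range (4.4 N), with readings scattered by about 0.7 N. It is still far above the heaviest light canister (1.9 N).
- **Setting down:** The two heavy canisters touched down at about 6 N. The light one was pressed to about 16 N for a moment before I eased off; that was firmer than I wanted, but it stayed upright.
- **Final check:** The last scene and side pictures show all three canisters upright in their trays and the gripper clear of everything. The flask, bottle, cup, beaker and dish are within about 1 cm of where they started, which is roughly the accuracy of the detector. In the final check the detector found the beaker in the scene view only, and it mistook a few other objects for canisters or trays; I judged those against the pictures.

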